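# Start the pacifier steriliser

### The job

Run the lavender travel steriliser on the pacifier that lies in it, touching it with the closed fingertips only: first press the green-dotted end of the power rocker inside the case until it is fully on, then push the open lid shut until its latch catches and it stays down by itself, and then press the round white start button on the lid, hold it fully down for two seconds and let it go. Do not press start before the lid is shut. Do not lift or shove the case about, and leave the pacifier and all the things around the case where they are.

Things in the scene. Friction and masses are not known exactly. Their poses are not given: they have to be found in the camera images.
- steriliser: lavender clamshell case (0.7 kg), loose on the tray floor: base 130 mm deep (x) by 160 mm wide (y), rim 48 mm high, 67 mm with the lid shut. Origin: centre of its underside; z up; the latch is at its front (-x), the lid hinge along the rear (+x) rim. A 41 mm deep deck behind the front rim, level with it, carries the rocker left of the middle (+y); behind is the well with the pacifier.
- rocker (a joint): white power rocker on the front deck, 22 by 37 mm, long along the case's y, in a dark bezel 4 mm above the deck. 0 rad = off: the green-dot end (+y) stands up, its tip 12 mm above the deck. 0.28 = fully on: the green-dot half is level, 7.5 mm above the deck. 2 to 3 N on its end moves it and it stays where left: press till it stops. The lid covers it when shut.
- rocker_on_end (a point): the green dot, on the top face of the on-end of the rocker, about 11 mm from its pivot; press here or up to 5 mm further out; it sinks about 3.5 mm
- lid (a joint): lid: 0 rad = shut, 1.57 upright, 1.95 stop, leaning back. Starts open at 1.4 to 1.9, held by hinge friction. Nearly shut, a spring lifts it (under 1 N at the edge), so it stays shut only once the latch at the middle of its front edge has snapped in, which takes about 8 N down near the front edge. To shut it, push its outer face from behind, over and down.
- lid_hinge (a point): on the hinge axis, middle of the case's width, 48.5 mm above the case's underside and 62 mm behind its centre. Its axes turn with the lid and equal the case's when it is shut: y is the hinge axis, the lid (162 mm wide) extends 128 mm along -x from the hinge to its front edge, its outer face lies 18 mm along +z
- lid_push (a point): point on the lid's outer face, 100 mm from the hinge and 35 mm to the case's +y of the middle, clear of the start button: a good place to push the lid down
- start (a joint): round white start button on the lid's outer face, radius 12 mm, standing 8.5 mm proud of the face within a flat violet ring; 0 = out, 0.004 m = fully in, springs back; about 4 N to press fully
- start_top (a point): centre of the start button's top, 85 mm from the hinge and 42 mm to the case's -y of the middle; its z points out of the lid's outer face (up when the lid is shut)
- pacifier_mid (a point): middle (half-way up) of the yellow pacifier, 38 mm high, 48 by 36 mm wide, standing nipple up in the cradle in the well of the case; wholly below the shut lid; leave it alone
- tray: rectangular stainless steel tray, 360 mm (x) by 540 mm (y), fixed; origin: centre of its underside; floor 3 mm thick, rim 20 mm high
- egg_cup: white ceramic egg cup upside down on the tray, 50 mm across, 62 mm high, origin under its centre; leave it alone
- cover: clear pacifier cover, a dome 48 mm across and 36 mm high on the tray, origin under its centre; leave it alone
- teether: mint green teether ring lying on the tray, 56 mm across, 11 mm high, origin under its centre; leave it alone
- spoon: short wooden spoon lying on the tray, 150 mm long along its x, origin under its middle; leave it alone
- baby_bottle: baby bottle standing beside the tray, 58 mm across, 160 mm high, origin under its centre; leave it alone
- cotton_jar: glass jar with wooden lid beside the tray, 68 mm across, 85 mm high, origin under its centre; leave it alone
- hair_brush: wooden baby hair brush lying bristles up beside the tray, 150 mm long along its x, 24 mm high, origin under its middle; leave it alone

How it is judged:
By the outcome, as a careful person would: the job done as asked, in the order asked, and still so for the second after the job is handed in, with the robot touching nothing.
It also fails if it takes over 64 s, if anything falls off the work surface, if the arm or the gripper's body presses on something with over 40 N, if the wrist force passes 120 N, or if a joint passes its speed limit or range.

### The arm

A 6-joint arm with a two-finger parallel gripper is mounted at the origin on the work surface. World frame = base frame: x ahead of the robot, y to its left, z up, the work surface at z = 0. Lengths are in m, angles in degrees, forces in N, time in s.
With the tool pointing down it reaches from about 0.35 to 0.875 m from the base axis. Payload 4.2 kg.
Tool frame: the origin (TCP) lies midway between the tips of the shut fingers; the grasp point (between the pads) lies 19 mm behind it; z points along the fingers, y is the line along which they close (so a half turn about z gives the same grasp; the last joint's range is limited). The gripper opens to 87 mm and grips with 3 to 60 N. Pads are 19 mm wide; open, the fingers measure 117 mm over their backs; the gripper's body (75 mm by 190 mm) begins 51 mm behind the grasp point.
Start: joints at [78.587, 22.042, 0.453, 0, -68.411, -14.817], TCP at [0.276, 0.561, 0.223] pointing down, gripper open.
Joint ranges: [-179.83, 179.83], [-69.29, 118.12], [-61.27, 80.66], [-181.25, 117.63], [-171.15, -9.14], [-177.46, 177.46]. Speed limits (degrees/s): [159.86, 159.86, 180, 180, 180, 180].

### API

Orientations are given as a 3x3 rotation matrix whose columns are the frame's x, y, z axes.
In Python, from station import r, cams gives the robot as it stands.
- The arm moves only by the tool play_rows, never from a script. Its argument "commands" is text: rows parted by semicolons, each of 6 numbers parted by spaces: the shift along the world's x, y, z normalised to -1 to 1, where 1 is 30 mm, then the turn, a rotation vector about the world's x, y, z normalised to -1 to 1, where 1 is 0.15 rad. A call has 1 to 20 rows; each row shifts and turns the commanded pose from where the row before left it; what a row does not reach is not made up. A row lasts 1/10 s, in which the tool goes at most 50 mm and 8.59 degrees, less where a joint would pass 70% of its speed; a pose out of reach is approached as far as the arm can. A call with a number of a shift or a turn outside -1 to 1 is refused whole. A call with a gripper value outside its range is refused whole. "grip" is the finger opening in mm, from 0 to 87, set as the call begins (left out, the last holds). The fingers move at their own pace and stop on an object; the grip force is fixed at half the most. Time passes only in rows, so rows that do not move let the fingers close. It gives the time, the measured TCP pose, the force, the opening and the grip force at its end, in the units of the state.
- r.sense(): the state, without advancing time (a new reading comes with each control period).
- cams.capture(name): name is "side" or "top" or "wrist"; returns (picture, depth): 420x560x3 uint8, blue, green, red; 420x560 float32, m along the optical axis (not along the pixel's ray), 0 where there is no reading.
- cams.camera_info(name): a dict with "mtx" (3x3 intrinsics, pixels), "R" (3x3) and "t" (3): a world point X has camera coordinates R X + t. Camera axes: x right, y down, z forward; pixel columns grow to the right and rows downward; lengths in m; the calibration is good to about 2 mm. A picture is of the moment at which its call begins: read the wrist's pose just before it. camera_info takes no time and is no camera call; for the wrist camera it gives the pose at the moment of the call.
- r.finish_job(): hands the job in; it is judged then, once.
The state is a dict: "time_s": time; "joints": joint angles; "joint_velocities": joint speeds; "effort": joint torques, N m; "tcp_pos": TCP position; "ee_rot": TCP orientation; "wrist_force": force on the tool from outside, world axes, zero at the start; "moment": the same for the moment, N m; "gripper_width": opening from 0.0 (shut) to 1.0 (fully open); "gripper_force": force on a finger pad.
Only numpy, scipy, OpenCV 4.12 (cv2) and the standard library are available. Lean on these libraries where they do the work, as an engineer would, in place of code of your own. Each camera call takes 0.05 s, during which the arm holds its last target. There are 200 camera calls.

## Working session

There is one attempt and no reset: what is moved stays moved. The work goes in short steps, Python scripts to look and compute and a tool call to move; the robot and the scene stay as the last step left them, time stands still between calls to the robot, and variables do not carry over. Pictures are saved under pics/ and viewed, at most 10 in all, crops included, and the job is handed in when it is done.

Besides the shell and the picture viewer there is one more tool, called after "Emit:" as a command line: name --argument value ..., lists and objects as JSON in quotes. play_rows: Moves the arm, as the interface text tells. Scaled input: -1 to 1 covers 30 mm each way for a shift and 0.15 rad each way for a turn. Its arguments: {"type":"object","properties":{"commands":{"type":"string"},"grip":{"type":"number"}},"required":["commands"]}

```bash
mkdir -p pics; ls
python3 - <<'E'
from station import r,cams
import cv2,numpy as np
for n in("top","side"):
    p,d=cams.capture(n); cv2.imwrite(f"pics/{n}0.png",p); np.save(f"pics/{n}0.npy",d)
    i=cams.camera_info(n); print(n,i["mtx"].round(1).tolist(),(-i["R"].T@i["t"]).round(3),i["R"].round(3).tolist())
s=r.sense();print(s["time_s"],s["tcp_pos"],s["ee_rot"],s["wrist_force"])
E
```

```text
pics
top [[443.6, 0.0, 272.0], [0.0, 443.6, 208.7], [0.0, 0.0, 1.0]] [ 0.436 -0.006  1.187] [[0.001, -1.0, 0.005], [-0.998, -0.001, -0.061], [0.061, -0.005, -0.998]]
side [[484.7, 0.0, 273.3], [0.0, 484.7, 211.4], [0.0, 0.0, 1.0]] [ 0.283 -0.892  1.247] [[0.955, -0.297, -0.015], [-0.243, -0.75, -0.615], [0.172, 0.591, -0.788]]
0.1 [0.27596238 0.56016889 0.22157882] [[ 8.96975236e-01 -4.42080138e-01 -7.59970211e-04]
 [-4.42080772e-01 -8.96973373e-01 -1.83249314e-03]
 [ 1.28435778e-04  1.97966919e-03 -9.99998032e-01]] [-0.21314065  0.06352942  0.62777367]
```

View pics/top0.png

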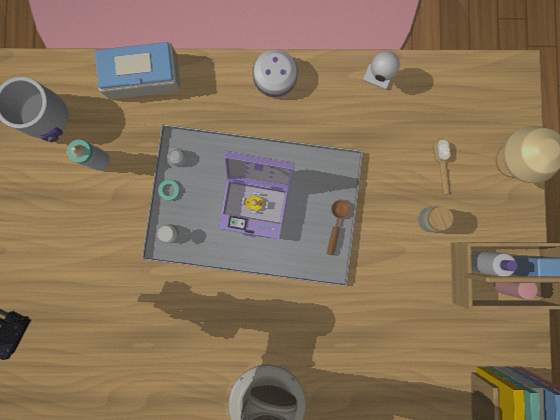

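View pics/side0.png

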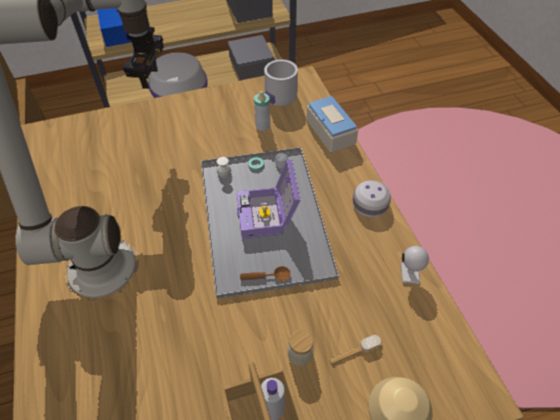

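```bash
cat > h.py <<'E'
import numpy as np,cv2
from station import r,cams
def cloud(p,d,i):
    v,u=np.mgrid[:420,:560]; K=i["mtx"]
    c=np.stack([(u-K[0,2])/K[0,0]*d,(v-K[1,2])/K[1,1]*d,d],-1)
    return (c-i["t"])@i["R"]
def ray(i,u,v,z):
    K=i["mtx"];c=-i["R"].T@i["t"];w=i["R"].T@np.array([(u-K[0,2])/K[0,0],(v-K[1,2])/K[1,1],1])
    return c+w*(z-c[2])/w[2]
E
python3 - <<'E'
from h import *
for n,(x0,x1,y0,y1) in(("top",(205,310,140,250)),("side",(225,310,155,245))):
    p=cv2.imread(f"pics/{n}0.png");d=np.load(f"pics/{n}0.npy");i=cams.camera_info(n)
    P=cloud(p,d,i);hsv=cv2.cvtColor(p,cv2.COLOR_BGR2HSV)
    m=(hsv[...,0]>120)&(hsv[...,0]<155)&(hsv[...,1]>60)&(d>0)
    b=np.zeros_like(m);b[y0:y1,x0:x1]=1;m&=b
    z=P[...,2]
    print(n,m.sum(),np.histogram(z[m],bins=np.arange(0,.22,.01))[0])
    rim=m&(z>.045)&(z<.058);q=P[rim][:,:2].astype(np.float32)*1000
    print("rim z",np.median(z[rim]),"rect",cv2.minAreaRect(q),cv2.boxPoints(cv2.minAreaRect(q)).round(0).tolist())
    lid=m&(z>.075);L=P[lid];c=L.mean(0);_,s,V=np.linalg.svd(L-c,full_matrices=False);print("lid c",c,"n",V[2],s/np.sqrt(len(L)), "zmax",np.percentile(L[:,2],[95,98,100]))
    print("tray z",np.median(z[y0:y1,x0:x1][hsv[y0:y1,x0:x1,1]<40]))
    g=(hsv[...,0]>40)&(hsv[...,0]<85)&(hsv[...,1]>90)&b
    if g.any(): print("green",g.sum(),np.argwhere(g).mean(0),P[g].mean(0))
    cv2.imwrite(f"pics/{n}c.png",cv2.resize(p[y0:y1,x0:x1],None,fx=5,fy=5,interpolation=cv2.INTER_CUBIC))
E
```

```text
top 1840 [  0   0   7  25 380 837   5   9  14   6  10  14   4  20   7   3 106 393
   0   0   0]
rim z 0.0512180296643437 rect ((508.0328063964844, 35.75160598754883), (157.0331573486328, 145.0614013671875), 80.02281951904297) [[423.0, -29.0], [566.0, -54.0], [593.0, 101.0], [450.0, 126.0]]
lid c [0.60588123 0.01818331 0.16328734] n [-0.94515633  0.17491196  0.27583567] [0.04707476 0.02313736 0.00628239] zmax [0.17517657 0.17610884 0.17778526]
tray z 0.004392252648134607
green 8 [223.875 244.75 ] [0.46525579 0.05713734 0.05836729]
side 1555 [ 15  82 124 137 411 339  19  21  19  17  24  19  23  28  17  14  94 151
   0   0   0]
rim z 0.050031873694950144 rect ((508.44024658203125, 30.737483978271484), (165.06935119628906, 145.4755401611328), 81.10014343261719) [[424.0, -40.0], [568.0, -62.0], [593.0, 101.0], [449.0, 124.0]]
lid c [0.60028091 0.00859658 0.14848781] n [-0.95136071  0.16240373  0.26179732] [0.05978293 0.03171751 0.00560962] zmax [0.17491042 0.17617633 0.17906182]
tray z 0.0036049538085923395
green 2 [196.  243.5] [0.47033715 0.08853558 0.0588909 ]
```

View pics/topc.png

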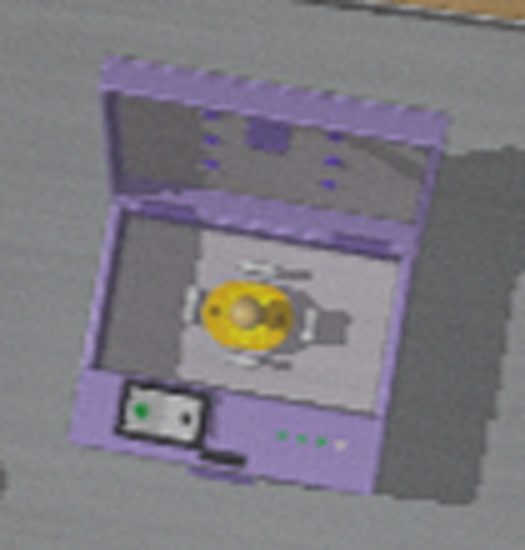

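Run:
```python
from h import *
i=cams.camera_info("top")
f=lambda u,v,z:ray(i,205+u/5-.4,140+v/5-.4,z)
FL=f(70,442,.051);FR=f(375,493,.051);BL=f(117,206,.051);BR=f(408,258,.051)
print("FL",FL,"FR",FR,"w",np.linalg.norm(FL-FR));e=FL-FR
print("yaw",np.degrees(np.arctan2(-e[0],e[1])), "left side yaw",np.degrees(np.arctan2(*(BL-FL)[1::-1])),"right",np.degrees(np.arctan2(*(BR-FR)[1::-1])))
y=e/np.linalg.norm(e);x=np.array([y[1],-y[0],0])
c=(FL+FR)/2+.065*x;print("centre",c)
for n,u,v,z in(("dot",141,410,.061),("dark dot",185,418,.058),("pac",245,312,.04),("lidtopL",105,57,.175),("lidtopR",446,112,.175),("lidInL",105,92,.175),("lidInR",440,148,.175)):
    w=f(u,v,z);print(n,w.round(4),"case:",((w-c)@x).round(4),((w-c)@y).round(4))
print("lid edges")
p=cv2.imread("pics/side0.png")
s=cams.camera_info("side")
for n in("top","side"):
    p=cv2.imread(f"pics/{n}0.png");d=np.load(f"pics/{n}0.npy");I=cams.camera_info(n);P=cloud(p,d,I);b=(slice(140,260),slice(205,310))
    Q=P[b].reshape(-1,3);k=(Q[:,2]>.08)&(Q[:,2]<.2)&(abs((Q-c)@y)<.1);Q=Q[k]
    X=(Q-c)@x
    for a in np.arange(.08,.19,.02):
        t=(Q[:,2]>=a)&(Q[:,2]<a+.02)
        if t.any():print(n,a.round(2),t.sum(),np.percentile(X[t],[2,50,98]).round(3),np.percentile(((Q-c)@y)[t],[2,98]).round(3))
```

```text
FL [0.45485339 0.12452992 0.051     ] FR [ 0.42899677 -0.03146192  0.051     ] w 0.1581202710602528
yaw -9.411560571093167 left side yaw -10.799452674210093 right -8.007191731501242
centre [0.50605013 0.03590487 0.051     ]
dot [0.471  0.0875 0.061 ] case: -0.0431 0.0452
dark dot [0.467  0.0654 0.058 ] case: -0.0433 0.0227
pac [0.5225 0.0357 0.04  ] case: 0.0162 0.0025
lidtopL [0.6299 0.0957 0.175 ] case: 0.1124 0.0792
lidtopR [ 0.6047 -0.0613  0.175 ] case: 0.1132 -0.0798
lidInL [0.6136 0.0956 0.175 ] case: 0.0964 0.0764
lidInR [ 0.588  -0.0585  0.175 ] case: 0.0963 -0.0798
lid edges
top 0.08 229 [0.072 0.087 0.091] [-0.076  0.078]
top 0.1 235 [0.079 0.093 0.097] [-0.077  0.078]
top 0.12 216 [0.085 0.099 0.102] [-0.077  0.078]
top 0.14 17 [0.087 0.092 0.102] [-0.08  0.08]
top 0.16 568 [0.086 0.104 0.114] [-0.077  0.079]
side 0.08 139 [0.073 0.088 0.093] [-0.084  0.077]
side 0.1 117 [0.079 0.093 0.098] [-0.086  0.077]
side 0.12 118 [0.084 0.098 0.103] [-0.085  0.077]
side 0.14 41 [0.091 0.097 0.109] [-0.085  0.078]
side 0.16 283 [0.087 0.105 0.115] [-0.085  0.072]
```

Emit:
play_rows --commands "0.361 -0.87 0 0 0 0.1085;0.361 -0.87 0 0 0 0.1085;0.361 -0.87 0 0 0 0.1085;0.361 -0.87 0 0 0 0.1085;0.361 -0.87 0 0 0 0.1085;0.361 -0.87 0 0 0 0.1085;0.361 -0.87 0 0 0 0.1085;0.361 -0.87 0 0 0 0.1085;0.361 -0.87 0 0 0 0.1085;0.361 -0.87 0 0 0 0.1085;0.361 -0.87 0 0 0 0.1085;0.361 -0.87 0 0 0 0.1085;0.361 -0.87 0 0 0 0.1085;0.361 -0.87 0 0 0 0.1085;0.361 -0.87 0 0 0 0.1085;0.361 -0.87 0 0 0 0.1085;0.361 -0.87 0 0 0 0.1085;0.361 -0.87 0 0 0 0.1085;0 0 -0.5 0 0 0;0 0 -0.5 0 0 0" --grip 0

```text
time_s: 2.1
tcp_pos: [0.4713, 0.0899, 0.1921]
ee_rot: [[0.986, -0.166, 0.0], [-0.166, -0.986, 0.0], [0.0, -0.0, -1.0]]
wrist_force: [-0.5, 0.3, -1.2]
gripper_width: 0.006
gripper_force: 0.0
```

Run:
```python
from h import *
s=r.sense();p,d=cams.capture("wrist");i=cams.camera_info("wrist");cv2.imwrite("pics/w1.png",p)
hsv=cv2.cvtColor(p,cv2.COLOR_BGR2HSV);m=((hsv[...,0]>40)&(hsv[...,0]<85)&(hsv[...,1]>90)).astype(np.uint8)
n,_,st,ce=cv2.connectedComponentsWithStats(m)
for k in range(1,n):
    if st[k,4]>15: print(st[k],ce[k],ray(i,*ce[k],.06).round(4))
print("cam",(-i["R"].T@i["t"]).round(3),s["tcp_pos"],s["wrist_force"])
```

```text
[121 117  23  41 119] [137.67226891 136.49579832] [0.5557 0.2123 0.06  ]
[101 128  15  28 112] [105.34821429 141.54464286] [0.5563 0.244  0.06  ]
[281 198   7   8  45] [283.95555556 201.15555556] [0.4698 0.086  0.06  ]
cam [0.547 0.077 0.352] [0.47128815 0.08994181 0.19210669] [-0.48493219  0.25165698 -1.22434082]
```

View pics/w1.png

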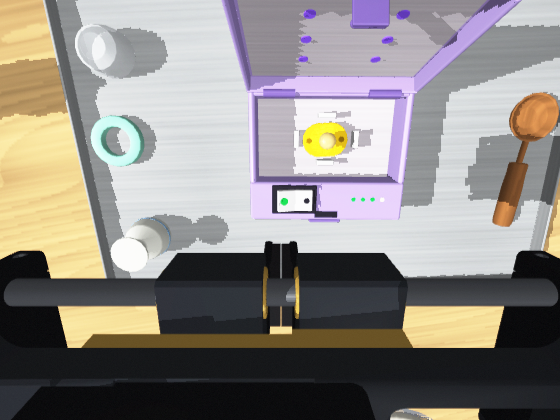

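Emit:
play_rows --commands "0 0 -0.7 0 0 0;0 0 -0.8 0 0 0;0 0 -0.8 0 0 0;0 0 -0.8 0 0 0;0 0 -0.5 0 0 0;0 0 -0.3 0 0 0;0 0 -0.2 0 0 0;0 0 0 0 0 0;0 0 0 0 0 0"

```text
time_s: 3.05
tcp_pos: [0.4717, 0.0911, 0.0702]
ee_rot: [[0.986, -0.164, 0.001], [-0.164, -0.986, 0.0], [0.001, -0.001, -1.0]]
wrist_force: [-0.4, 0.3, 0.0]
gripper_width: 0.003
gripper_force: 0.0
```

Emit:
play_rows --commands "0 0 -0.05 0 0 0;0 0 -0.05 0 0 0;0 0 -0.05 0 0 0;0 0 0 0 0 0;0 0 0 0 0 0"

```text
time_s: 3.55
tcp_pos: [0.4711, 0.0908, 0.0651]
ee_rot: [[0.986, -0.164, -0.0], [-0.164, -0.986, -0.0], [-0.0, 0.0, -1.0]]
wrist_force: [-0.8, 0.1, -0.3]
gripper_width: 0.008
gripper_force: 0.0
```

Emit:
play_rows --commands "0 0 -0.05 0 0 0;0 0 -0.05 0 0 0;0 0 0 0 0 0;0 0 0 0 0 0"

```text
time_s: 3.95
tcp_pos: [0.4716, 0.0912, 0.0622]
ee_rot: [[0.986, -0.164, 0.001], [-0.164, -0.986, 0.0], [0.001, -0.001, -1.0]]
wrist_force: [-0.4, 1.1, 1.2]
gripper_width: 0.01
gripper_force: 0.8
```

Emit:
play_rows --commands "0 0 -0.05 0 0 0;0 0 0 0 0 0;0 0 0 0 0 0"

```text
time_s: 4.25
tcp_pos: [0.4716, 0.091, 0.0607]
ee_rot: [[0.986, -0.164, 0.001], [-0.164, -0.986, 0.0], [0.001, -0.0, -1.0]]
wrist_force: [0.5, 2.2, 2.4]
gripper_width: 0.005
gripper_force: 1.1
```

Emit:
play_rows --commands "0 0 -0.05 0 0 0;0 0 0 0 0 0;0 0 0 0 0 0"

```text
time_s: 4.55
tcp_pos: [0.4712, 0.0907, 0.059]
ee_rot: [[0.986, -0.164, -0.0], [-0.164, -0.986, -0.0], [0.0, 0.0, -1.0]]
wrist_force: [1.7, 0.7, 1.9]
gripper_width: 0.002
gripper_force: 1.0
```

Emit:
play_rows --commands "0 0 -0.03 0 0 0;0 0 0 0 0 0;0 0 0 0 0 0"

```text
time_s: 4.85
tcp_pos: [0.4712, 0.0908, 0.0588]
ee_rot: [[0.986, -0.164, 0.0], [-0.164, -0.986, -0.0], [0.0, 0.0, -1.0]]
wrist_force: [-0.9, 2.0, 7.5]
gripper_width: 0.005
gripper_force: 3.8
```

Emit:
play_rows --commands "0 0 -0.03 0 0 0;0 0 0 0 0 0;0 0 0 0 0 0"

```text
time_s: 5.15
tcp_pos: [0.4713, 0.0908, 0.0587]
ee_rot: [[0.987, -0.163, 0.0], [-0.163, -0.987, -0.0], [0.001, 0.0, -1.0]]
wrist_force: [-3.8, 1.9, 13.1]
gripper_width: 0.002
gripper_force: 6.8
```

Emit:
play_rows --commands "0 0 0.2 0 0 0;0 0 0.6 0 0 0;0 0 1 0 0 0;0 0 1 0 0 0;0 0 1 0 0 0;0 0 1 0 0 0;0 0 1 0 0 0;0 0 0 0 0 0"

```text
time_s: 5.95
tcp_pos: [0.4725, 0.0911, 0.2348]
ee_rot: [[0.986, -0.164, 0.006], [-0.164, -0.986, 0.002], [0.006, -0.003, -1.0]]
wrist_force: [0.5, 0.1, 0.2]
gripper_width: 0.003
gripper_force: 0.0
```

Run:
```python
from h import *
print(r.sense()["tcp_pos"])
p,d=cams.capture("wrist");cv2.imwrite("pics/w2.png",p[60:260,200:450]);cv2.imwrite("pics/w2.png",cv2.resize(p[100:240,230:430],None,fx=4,fy=4,interpolation=cv2.INTER_CUBIC))
```

```text
[0.47250988 0.091055   0.23484563]
```

View pics/w2.png

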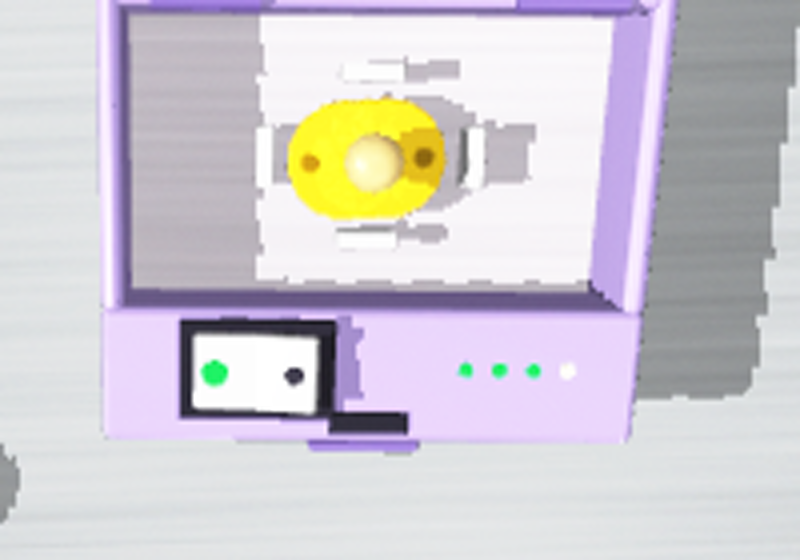

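Emit:
play_rows --commands "0.4 -0.1 0 0 0 0;0.73 -0.175 0 0 0 0;0.73 -0.175 0 0 0 0;0.73 -0.175 0 0 0 0;0.73 -0.175 0 0 0 0;0.73 -0.175 0 0 0 0;0.73 -0.175 0 0 0 0;0.73 -0.175 0 0 0 0;0.73 -0.175 0 0 0 0;0 0 0 0 0 0;0 0 0 0 0 0"

```text
time_s: 7.1
tcp_pos: [0.658, 0.0451, 0.2283]
ee_rot: [[0.986, -0.165, -0.005], [-0.165, -0.986, -0.001], [-0.005, 0.002, -1.0]]
wrist_force: [-0.1, -0.3, 0.2]
gripper_width: 0.008
gripper_force: 0.0
```

Emit:
play_rows --commands "0 0 -0.4 0 0 0;0 0 -0.7 0 0 0;0 0 -0.7 0 0 0;0 0 -0.7 0 0 0;0 0 -0.5 0 0 0;0 0 -0.3 0 0 0;0 0 0 0 0 0;0 0 0 0 0 0"

```text
time_s: 7.9
tcp_pos: [0.6584, 0.0459, 0.1327]
ee_rot: [[0.987, -0.164, 0.001], [-0.164, -0.987, -0.0], [0.001, 0.0, -1.0]]
wrist_force: [0.2, 0.1, 0.1]
gripper_width: 0.006
gripper_force: 0.0
```

Emit:
play_rows --commands "-0.263 0.0436 0 0 0 0;-0.263 0.0436 0 0 0 0;-0.263 0.0436 0 0 0 0;-0.263 0.0436 0 0 0 0;-0.263 0.0436 0 0 0 0"

```text
time_s: 8.4
tcp_pos: [0.6183, 0.0526, 0.1328]
ee_rot: [[0.986, -0.164, 0.001], [-0.164, -0.986, 0.0], [0.001, -0.0, -1.0]]
wrist_force: [0.1, 0.1, 0.5]
gripper_width: 0.006
gripper_force: 0.2
```

Emit:
play_rows --commands "-0.2 0.033 0 0 0 0;-0.2 0.033 0 0 0 0;-0.2 0.033 0 0 0 0;0 0 0 0 0 0"

```text
time_s: 8.8
tcp_pos: [0.6, 0.0554, 0.1322]
ee_rot: [[0.986, -0.164, -0.001], [-0.164, -0.986, -0.0], [-0.001, 0.0, -1.0]]
wrist_force: [-0.3, -0.1, -0.8]
gripper_width: 0.009
gripper_force: 0.0
```

Run:
```python
from h import *
p,d=cams.capture("side");cv2.imwrite("pics/s2.png",cv2.resize(p[110:260,190:360],None,fx=4,fy=4,interpolation=cv2.INTER_CUBIC))
```

```text
(no output)
```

View pics/s2.png

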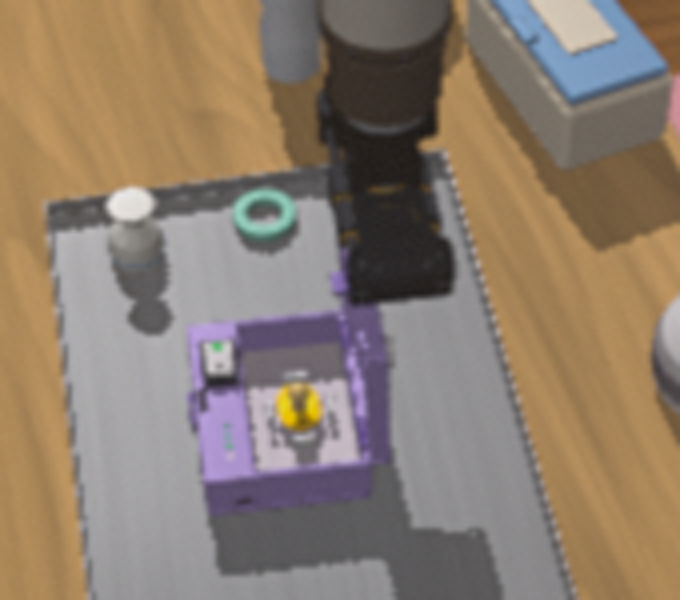

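Emit:
play_rows --commands "-0.259 0.043 0.1 0 0 0;-0.259 0.043 0.1 0 0 0;-0.259 0.043 0.1 0 0 0;-0.274 0.045 -0.011 0 0 0;-0.274 0.045 -0.011 0 0 0;-0.274 0.045 -0.011 0 0 0;0 0 0 0 0 0"

```text
time_s: 9.55
tcp_pos: [0.5514, 0.0633, 0.1402]
ee_rot: [[0.987, -0.164, -0.001], [-0.164, -0.987, -0.0], [-0.001, 0.0, -1.0]]
wrist_force: [-0.0, 0.9, -0.4]
gripper_width: 0.004
gripper_force: 0.0
```

Emit:
play_rows --commands "-0.274 0.045 -0.09 0 0 0;-0.274 0.045 -0.09 0 0 0;-0.274 0.045 -0.09 0 0 0;-0.241 0.04 -0.167 0 0 0;-0.241 0.04 -0.167 0 0 0;-0.241 0.04 -0.167 0 0 0;0 0 0 0 0 0"

```text
time_s: 10.25
tcp_pos: [0.5048, 0.0707, 0.1162]
ee_rot: [[0.986, -0.164, -0.003], [-0.164, -0.986, -0.001], [-0.003, 0.001, -1.0]]
wrist_force: [-0.3, 0.5, -0.6]
gripper_width: 0.009
gripper_force: 0.0
```

Emit:
play_rows --commands "-0.158 0.026 -0.248 0 0 0;-0.158 0.026 -0.248 0 0 0;-0.158 0.026 -0.248 0 0 0;0 0 0 0 0 0"

```text
time_s: 10.65
tcp_pos: [0.4907, 0.0729, 0.0934]
ee_rot: [[0.986, -0.164, -0.003], [-0.164, -0.986, -0.001], [-0.003, 0.002, -1.0]]
wrist_force: [-0.3, -0.2, -0.2]
gripper_width: 0.008
gripper_force: 0.1
```

Run:
```python
from h import *
p,d=cams.capture("side");cv2.imwrite("pics/s3.png",cv2.resize(p[110:260,190:360],None,fx=4,fy=4,interpolation=cv2.INTER_CUBIC))
```

```text
(no output)
```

View pics/s3.png

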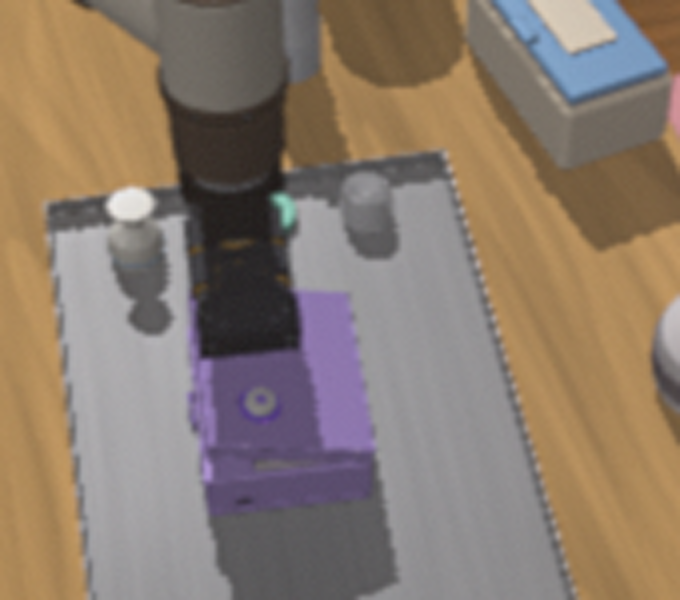

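Lid is nearly shut (about 15°). Continue down until the latch snaps.

Emit:
play_rows --commands "-0.066 0.011 -0.186 0 0 0;-0.066 0.011 -0.186 0 0 0;-0.066 0.011 -0.186 0 0 0;0 0 -0.1 0 0 0;0 0 0 0 0 0"

```text
time_s: 11.2
tcp_pos: [0.486, 0.0743, 0.0746]
ee_rot: [[0.986, -0.164, -0.001], [-0.164, -0.986, -0.0], [-0.001, 0.0, -1.0]]
wrist_force: [-1.1, 1.4, 0.6]
gripper_width: 0.002
gripper_force: 0.7
```

Emit:
play_rows --commands "0 0 -0.07 0 0 0;0 0 -0.07 0 0 0;0 0 0 0 0 0"

```text
time_s: 11.5
tcp_pos: [0.4863, 0.0741, 0.0705]
ee_rot: [[0.986, -0.164, -0.0], [-0.164, -0.986, -0.0], [-0.0, 0.0, -1.0]]
wrist_force: [0.2, -0.9, -0.0]
gripper_width: 0.006
gripper_force: 0.0
```

Emit:
play_rows --commands "0 0 -0.05 0 0 0;0 0 0 0 0 0;0 0 0 0 0 0"

```text
time_s: 11.8
tcp_pos: [0.4864, 0.0741, 0.0699]
ee_rot: [[0.986, -0.164, 0.0], [-0.164, -0.986, -0.0], [0.0, 0.0, -1.0]]
wrist_force: [-1.5, 1.0, 5.4]
gripper_width: 0.006
gripper_force: 2.6
```

Emit:
play_rows --commands "0 0 -0.04 0 0 0;0 0 0 0 0 0;0 0 0 0 0 0"

```text
time_s: 12.1
tcp_pos: [0.4864, 0.0741, 0.0697]
ee_rot: [[0.987, -0.163, 0.0], [-0.163, -0.987, -0.0], [0.0, 0.0, -1.0]]
wrist_force: [-5.4, 0.7, 13.4]
gripper_width: 0.005
gripper_force: 6.5
```

Emit:
play_rows --commands "0 0 -0.04 0 0 0;0 0 0 0 0 0;0 0 0 0 0 0"

```text
time_s: 12.4
tcp_pos: [0.4865, 0.0741, 0.0696]
ee_rot: [[0.987, -0.163, 0.001], [-0.163, -0.987, -0.001], [0.001, 0.0, -1.0]]
wrist_force: [-6.6, 0.9, 21.0]
gripper_width: 0.008
gripper_force: 10.2
```

Emit:
play_rows --commands "0 0 -0.03 0 0 0;0 0 0 0 0 0;0 0 0 0 0 0"

```text
time_s: 12.7
tcp_pos: [0.4865, 0.0742, 0.0695]
ee_rot: [[0.987, -0.163, 0.001], [-0.163, -0.987, -0.001], [0.001, 0.0, -1.0]]
wrist_force: [-9.2, -0.4, 25.6]
gripper_width: 0.008
gripper_force: 13.0
```

Emit:
play_rows --commands "0 0 0.2 0 0 0;0 0 0.6 0 0 0;0 0 1 0 0 0;0 0 1 0 0 0;0 0 1 0 0 0;0 0 1 0 0 0;0 0 0 0 0 0;0 0 0 0 0 0;0 0 0 0 0 0"

```text
time_s: 13.6
tcp_pos: [0.4856, 0.074, 0.2088]
ee_rot: [[0.986, -0.164, -0.002], [-0.164, -0.986, -0.001], [-0.002, 0.001, -1.0]]
wrist_force: [0.4, -0.1, -0.3]
gripper_width: 0.005
gripper_force: 0.0
```

Run:
```python
from h import *
print(r.sense()["tcp_pos"])
p,d=cams.capture("wrist");i=cams.camera_info("wrist");P=cloud(p,d,i)
cv2.imwrite("pics/w3.png",p)
hsv=cv2.cvtColor(p,cv2.COLOR_BGR2HSV)
m=(hsv[...,0]>118)&(hsv[...,0]<150)&(hsv[...,1]>25)&(d>0)&(P[...,2]>.05)
Q=P[m];A=np.c_[Q[:,:2],np.ones(len(Q))];co=np.linalg.lstsq(A,Q[:,2],rcond=None)[0]
print(m.sum(),"slopes",co.round(3),"z pct",np.percentile(Q[:,2],[5,50,95]))
print("rect",cv2.minAreaRect(Q[:,:2].astype(np.float32)*1000))
vi=((hsv[...,0]>118)&(hsv[...,0]<150)&(hsv[...,1]>130)).astype(np.uint8)
for c in cv2.findContours(vi,cv2.RETR_EXTERNAL,cv2.CHAIN_APPROX_NONE)[0]:
    if cv2.contourArea(c)>200:
        e=cv2.fitEllipse(c);print(e,ray(i,*e[0],.0705).round(4))
```

```text
[0.48559926 0.07396908 0.208791  ]
31677 slopes [-0.209  0.875  0.221] z pct [0.06918397 0.07089891 0.32741487]
rect ((509.79364013671875, 55.285369873046875), (202.11422729492188, 132.978271484375), 79.99302673339844)
```

View pics/w3.png

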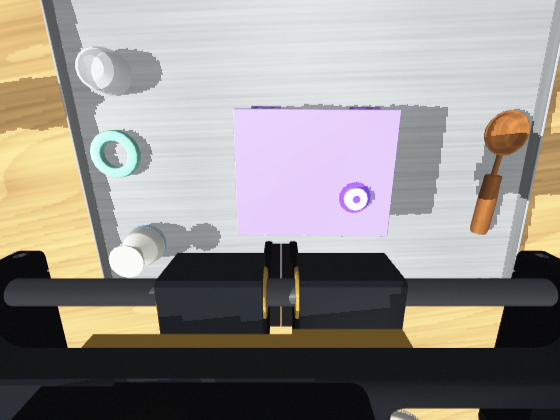

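Run:
```python
from h import *
i=cams.camera_info("wrist");print("violet dot",ray(i,356,200,.0785).round(4),"ring",ray(i,355,198,.0705).round(4))
p,d=cams.capture("wrist");P=cloud(p,d,i)
Q=P[112:230,245:330].reshape(-1,3);A=np.c_[Q[:,:2],np.ones(len(Q))];co=np.linalg.lstsq(A,Q[:,2],rcond=None)[0];print(co.round(4),np.median(Q[:,2]))
```

```text
violet dot [ 0.4753 -0.0017  0.0785] ring [ 0.4752 -0.0026  0.0705]
[0.0531 0.0062 0.0441] 0.07039659411474108
```

Emit:
play_rows --commands "-0.08 -0.632 0 0 0 0;-0.08 -0.632 0 0 0 0;-0.08 -0.632 0 0 0 0;-0.08 -0.632 0 0 0 0;0 0 0 0 0 0;0 0 -0.7 0 0 0;0 0 -0.8 0 0 0;0 0 -0.8 0 0 0;0 0 -0.8 0 0 0;0 0 -0.5 0 0 0;0 0 -0.3 0 0 0;0 0 0 0 0 0;0 0 0 0 0 0"

```text
time_s: 15.0
tcp_pos: [0.4773, -0.0013, 0.0934]
ee_rot: [[0.987, -0.164, 0.001], [-0.164, -0.987, -0.0], [0.001, -0.0, -1.0]]
wrist_force: [0.4, -0.9, 0.1]
gripper_width: 0.004
gripper_force: 0.0
```

Emit:
play_rows --commands "0 0 -0.05 0 0 0;0 0 -0.05 0 0 0;0 0 -0.05 0 0 0;0 0 0 0 0 0;0 0 0 0 0 0"

```text
time_s: 15.5
tcp_pos: [0.4769, -0.0016, 0.0887]
ee_rot: [[0.986, -0.164, 0.0], [-0.164, -0.986, 0.0], [0.0, -0.0, -1.0]]
wrist_force: [1.1, -0.5, -0.4]
gripper_width: 0.006
gripper_force: 0.0
```

Emit:
play_rows --commands "0 0 -0.08 0 0 0;0 0 -0.08 0 0 0;0 0 -0.08 0 0 0;0 0 -0.08 0 0 0;0 0 -0.08 0 0 0;0 0 -0.06 0 0 0;0 0 0 0 0 0"

```text
time_s: 16.2
tcp_pos: [0.4766, -0.0016, 0.0748]
ee_rot: [[0.986, -0.164, -0.001], [-0.164, -0.986, -0.0], [-0.0, 0.0, -1.0]]
wrist_force: [-2.2, 1.0, 4.2]
gripper_width: 0.005
gripper_force: 1.8
```

Emit:
play_rows --commands "0 0 -0.04 0 0 0;0 0 0 0 0 0"

```text
time_s: 16.4
tcp_pos: [0.4767, -0.0016, 0.0743]
ee_rot: [[0.987, -0.164, -0.0], [-0.164, -0.987, -0.0], [-0.0, 0.0, -1.0]]
wrist_force: [-3.1, 0.8, 8.5]
gripper_width: 0.003
gripper_force: 3.8
```

Emit:
play_rows --commands "0 0 -0.03 0 0 0;0 0 0 0 0 0;0 0 0 0 0 0"

```text
time_s: 16.7
tcp_pos: [0.4767, -0.0016, 0.0741]
ee_rot: [[0.987, -0.163, 0.0], [-0.163, -0.987, -0.0], [0.0, 0.0, -1.0]]
wrist_force: [-5.9, 0.6, 12.4]
gripper_width: 0.005
gripper_force: 6.4
```

Fully down (hard stop, 12 N). Hold about 2.2 s, then release.

Emit:
play_rows --commands "0 0 0 0 0 0;0 0 0 0 0 0;0 0 0 0 0 0;0 0 0 0 0 0;0 0 0 0 0 0;0 0 0 0 0 0;0 0 0 0 0 0;0 0 0 0 0 0;0 0 0 0 0 0;0 0 0 0 0 0;0 0 0 0 0 0;0 0 0 0 0 0;0 0 0 0 0 0;0 0 0 0 0 0;0 0 0 0 0 0;0 0 0 0 0 0;0 0 0 0 0 0;0 0 0 0 0 0;0 0 0 0 0 0;0 0 0 0 0 0"

```text
time_s: 18.7
tcp_pos: [0.4767, -0.0017, 0.0741]
ee_rot: [[0.987, -0.164, 0.0], [-0.164, -0.987, -0.0], [0.0, 0.0, -1.0]]
wrist_force: [-6.0, 1.1, 11.8]
gripper_width: 0.004
gripper_force: 6.4
```

Emit:
play_rows --commands "0 0 0 0 0 0;0 0 0.3 0 0 0;0 0 0.7 0 0 0;0 0 1 0 0 0;0 0 1 0 0 0;0 0 1 0 0 0;0 0 1 0 0 0;0 0 0.5 0 0 0;0 0 0 0 0 0;0 0 0 0 0 0;0 0 0 0 0 0"

```text
time_s: 19.8
tcp_pos: [0.476, -0.0017, 0.2361]
ee_rot: [[0.986, -0.164, -0.003], [-0.164, -0.986, -0.0], [-0.003, 0.001, -1.0]]
wrist_force: [-0.8, -0.0, 0.9]
gripper_width: 0.004
gripper_force: 0.0
```

Run:
```python
from h import *
p,d=cams.capture("wrist");cv2.imwrite("pics/w4.png",p)
```

```text
(no output)
```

View pics/w4.png

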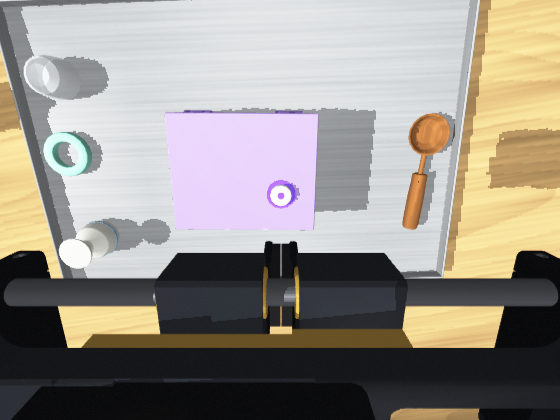

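The lid stays shut (corners about (167,113) to (315,228)), the start button at (281,195) is released, and the items around the case are unmoved.

```bash
python3 -c "
from station import r
print(r.finish_job())"
```

```text
the job is handed in; nothing more can be done
None
```

The job is done and handed in at about 20 s: rocker pressed to its stop, lid shut and staying down by itself, then start held fully down for just over two seconds and let go, with the case and the things around it unmoved in the pictures (the pacifier is hidden under the lid).

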